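# Move the slicing stop to the other board's T-track

### The job

The red slicing stop is captive in the T-track of the dark wooden board. Push it along the slot to the open end of that track, lift it out over the end stop and set it down (do not drop it) upright in the open end of the light board's track, then push it along under the lips until it is fully home against the closed end, and let go. While it is captive in either track only push it, never pinch it between the fingers; leave the jars, tin, timer and shaker where they stand.

Things in the scene. Friction and masses are not known exactly. Their poses are not given: they have to be found in the camera images.
- dark_board: Dark wooden slicing board, 290x104x12 mm, fixed to the worktop, with an aluminium T-track (60 mm wide, floor at z=16, top at z=30 mm). Origin: on the worktop, on the track's centre line; x along the track to its open end, z up. Closed end at x=-115 mm; captive, under lips, up to x=+30 mm. The stop starts with its centre at x=-60 to -10 mm.
- light_board: Light wooden slicing board with the same T-track, origin and axes; starts empty. Captive part x=-115 to +30 mm in both: channel 40 mm wide, covered by two lips (underside z=24, top z=30 mm) that leave a 16 mm slot at y=0. Fully home against the closed end, the stop's centre is at x=-79 mm.
- dark_pocket (a point): Middle of the dark track's open pocket on the track floor (board x=+75, z=16 mm; board axes). The pocket, x=+30 to +120 mm, has no lips and is 46 mm wide; it ends in an end stop (10 mm thick, top z=30 mm). The stop lifts out only with its centre at board x=+66 to +84 mm (+84: against the end stop).
- light_pocket (a point): Middle of the light track's open pocket on the track floor (board x=+75, z=16 mm; board axes), of the same shape. The stop goes in only here, with its centre at board x=+66 to +84 mm.
- stop: Red slicing stop, 0.18 to 0.37 kg, loose, either way round is right. Origin: centre of its foot's underside, x along the track, z up. White low-friction foot 72x36 mm, round ends, 6 mm thick; neck 12 mm wide; shoe 72x44 mm, z=17-24; upright fin along x, 72 long, 20 thick, z=24-68 mm: grip across it, push its ends (x=+-36). Slides at under 5 N; 2 mm play each side and above the foot.
- stop_left: Black cheek on the fin's +y side (58 x 44 mm), part of the stop; origin is the stop's origin. Both cheeks touched at once counts as pinching.
- stop_right: Black cheek on the fin's -y side, part of the stop; origin is the stop's origin.
- stop_end_front: Red end plate of the fin at x=+36 mm (20 mm wide, 44 mm high), part of the stop; origin is the stop's origin. Both end plates touched at once counts as pinching.
- stop_end_back: Red end plate of the fin at x=-36 mm, part of the stop; origin is the stop's origin.
- blue_jar: Loose small white bottle with blue cap, 44 mm diameter, 75 mm high, beside the dark board; origin under its centre. Leave alone.
- timer: Loose red and white wind-up kitchen timer, 67 mm diameter, 58 mm high, on the other side of the dark board; origin under its centre. Leave alone.
- tin: Loose food tin, 75 mm diameter, 58 mm high, beside the light board; origin under its centre. Leave alone.
- white_jar: Loose white bottle with white cap, 60 mm diameter, 82 mm high, on the other side of the light board; origin under its centre. Leave alone.
- shaker: Loose salt shaker, 44 mm diameter, 90 mm high, standing between the two boards; origin under its centre. Leave alone; carry the stop over or round it.
Things that resemble listed ones, but are neither listed nor needed, are in the scene too. There is more than one size of the stop; the job needs the middle-sized.

How it is judged:
On the way, in this order (a step that is already met when the one before it is completed fails the run):
1. the stop has been slid into the open pocket of the dark board's track (centre at x > 66 mm, still on the track floor) (x of stop in the frame of dark_board between 0.066 and 0.095 m and y of stop in the frame of dark_board between -0.012 and 0.012 m and z of stop in the frame of dark_board below 0.024 m), for 0.1 s.
2. the stop has been lifted clear of the dark board's track (z of stop in the frame of dark_board above 0.05 m), for 0.1 s.
3. the stop stands in the open pocket of the light board's track, foot on the floor (x of stop in the frame of light_board between 0.06 and 0.092 m and y of stop in the frame of light_board between -0.01 and 0.01 m and z of stop in the frame of light_board between 0.01 and 0.021 m and angle between the x axis of stop and the x axis of light_board, either way round below 0.2 rad and angle between stop's own z axis and vertical below 0.15 rad), for 0.1 s.
At the end, for the whole second after the job is handed in: The stop is at rest, upright and released, captive in the light board's track, within 9 mm of fully home (its centre at x < -70 mm on that board), its foot on the track floor (x of stop in the frame of light_board between -0.09 and -0.07 m and y of stop in the frame of light_board between -0.006 and 0.006 m and z of stop in the frame of light_board between 0.01 and 0.021 m and angle between the x axis of stop and the x axis of light_board, either way round below 0.12 rad and angle between stop's own z axis and vertical below 0.12 rad and linear speed of stop below 0.02 m/s); the robot touches nothing.
It fails at once if the stop is pinched (both cheeks or both end plates touched with over 1 N) while captive in a track, short of the open pocket (((x of stop in the frame of dark_board between -0.13 and 0.055 m and y of stop in the frame of dark_board between -0.03 and 0.03 m and z of stop in the frame of dark_board below 0.024 m) or (x of stop in the frame of light_board between -0.13 and 0.055 m and y of stop in the frame of light_board between -0.03 and 0.03 m and z of stop in the frame of light_board below 0.024 m)) and ((contact force between the fingers and stop_left above 1 N and contact force between the fingers and stop_right above 1 N) or (contact force between the fingers and stop_end_front above 1 N and contact force between the fingers and stop_end_back above 1 N))).
It fails at once if the stop is dropped (falls freely, faster than 0.45 m/s, about 1 cm) (contact force between stop and anything else below 0.05 N and linear speed of stop above 0.45 m/s).
It fails at once if a jar, the tin, the timer or the shaker is moved by more than 25 mm or tipped over (distance of any of blue_jar, timer, tin, white_jar, shaker from where it was at the start of the episode above 0.025 m or angle between any of blue_jar, timer, tin, white_jar, shaker's own z axis and vertical above 0.4 rad).
It also fails if it takes over 64 s, if anything falls off the work surface, if the arm or the gripper's body presses on something with over 40 N, if the wrist force passes 120 N, or if a joint passes its speed limit or range.

### The arm

A 6-joint arm with a two-finger parallel gripper is mounted at the origin on a cart in front of the work surface, level with it; the furniture and walls round the work are solid. World frame = base frame: x ahead of the robot, y to its left, z up, the work surface at z = 0. Lengths are in m, angles in rad, forces in N, time in s.
With the tool pointing down it reaches from about 0.35 to 0.85 m from the base axis. Payload 8.1 kg.
Tool frame: the origin (TCP) lies midway between the tips of the shut fingers; the grasp point (between the pads) lies 19 mm behind it; z points along the fingers, y is the line along which they close (so a half turn about z gives the same grasp; the last joint's range is limited). The gripper opens to 93 mm and grips with 3 to 60 N. Pads are 15 mm wide; open, the fingers measure 128 mm over their backs; the gripper's body (75 mm by 188 mm) begins 65 mm behind the grasp point.
Start: joints at [1.244, 0.13, 1.488, -0, 1.523, -0.085], TCP at [0.144, 0.583, 0.219] pointing down, gripper open.
Joint ranges: [-2.96, 2.96], [-0.89, 2.26], [0.02, 2.5], [-1.34, 4.48], [0, 2.73], [-2.66, 2.66]. Speed limits (rad/s): [2.39, 2.39, 2.79, 3.14, 3.14, 3.14].

### API

Orientations are given as a rotation vector (axis times angle).
In Python, from plant import read_state, read_camera, camera_model, close_job gives the robot as it stands. The module is installed in compiled form; this text tells all that it offers.
- The arm moves only by the tool carry_out, never from a script. Its argument "moves" is a list of rows, each an object of numbers: "jaw": the finger opening in m, from 0 to 0.093; "dx", "dy", "dz": the shift along the tool's x, y, z in m; "yaw": the turn about the tool's z in rad. In form: [{"jaw": .., "dx": .., "dy": .., "dz": .., "yaw": ..}, ...]. A call has 1 to 8 rows; each row shifts and turns the commanded pose from where the row before left it, along the tool's axes as they then stand; what a row does not reach is not made up. A row lasts 1/8 s, in which the tool goes at most 62.5 mm and 10.7 degrees, less where a joint would pass 70% of its speed; a pose out of reach is approached as far as the arm can. A call is refused whole if a number of a shift passes 0.0625 or a number of a turn 0.188, either way. A call with a gripper value outside its range is refused whole. The fingers move at their own pace and stop on an object; "grip_force" is the grip in N (left out, the last holds). Time passes only in rows, so rows that do not move let the fingers close. It gives the time, the measured TCP pose, the force, the opening and the grip force at its end, in the units of the state.
- read_state(): the state, without advancing time (a new reading comes with each control period).
- read_camera(name): name is "scene" or "top" or "wrist"; returns the picture (400x640x3 uint8, red, green, blue); there is no depth.
- camera_model(name): a dict with "camera_matrix" (3x3 intrinsics, pixels), "view" (4x4, takes a point from world to camera coordinates). Camera axes: x right, y up, looking along -z (the intrinsics and any distortion apply to the point x, -y, -z); pixel columns grow to the right and rows downward; lengths in m; the calibration is good to about 2 mm. A picture is of the moment at which its call begins: read the wrist's pose just before it. camera_model takes no time and is no camera call; for the wrist camera it gives the pose at the moment of the call.
- close_job(): hands the job in; it is judged then, once.
The state is a dict: "t": time; "q": joint angles; "dq": joint speeds; "joint_torque": joint torques, N m; "tool_pos": TCP position; "orientation": TCP orientation; "force": force on the tool from outside, world axes, zero at the start; "wrist_torque": the same for the moment, N m; "opening": finger opening in m; "gripper_force": force on a finger pad.
Only numpy, scipy, OpenCV 4.12 (cv2) and the standard library are available. Lean on these libraries where they do the work, as an engineer would, in place of code of your own. Each camera call takes 0.05 s, during which the arm holds its last target. There are 200 camera calls.

## Working session

There is one attempt and no reset: what is moved stays moved. The work goes in short steps, Python scripts to look and compute and a tool call to move; the robot and the scene stay as the last step left them, time stands still between calls to the robot, and variables do not carry over. Pictures are saved under pics/ and viewed, at most 10 in all, crops included, and the job is handed in when it is done.

Besides the shell and the picture viewer there is one more tool, called after "Call:" by a JSON object that holds its "method" and its "body". carry_out: Moves the arm, as the interface text tells. Its arguments: {"type":"object","properties":{"moves":{"type":"array","items":{"type":"object","properties":{"jaw":{"type":"number"},"dx":{"type":"number"},"dy":{"type":"number"},"dz":{"type":"number"},"yaw":{"type":"number"}}}},"grip_force":{"type":"number"}},"required":["moves"]}

```bash
mkdir -p pics; cat > h.py <<'E'
import numpy as np,cv2
from plant import *
from scipy.spatial.transform import Rotation as R
def snap(n,f):
    im=read_camera(n); cv2.imwrite('pics/'+f,im[:,:,::-1]); return im
def ray(n,u,v):
    m=camera_model(n);K=np.array(m['camera_matrix']);V=np.array(m['view'])
    d=np.linalg.solve(K,[u,v,1.]);d=np.array([d[0],-d[1],-d[2]])
    return -V[:3,:3].T@V[:3,3],V[:3,:3].T@d
def px(n,u,v,z):
    o,d=ray(n,u,v);return o+d*(z-o[2])/d[2]
def proj(n,p):
    m=camera_model(n);K=np.array(m['camera_matrix']);V=np.array(m['view'])
    c=V[:3,:3]@np.array(p)+V[:3,3];q=K@[c[0],-c[1],-c[2]];return q[:2]/q[2]
E
python3 - <<'E'
from h import *
a=snap('top','top0.png');snap('scene','scene0.png')
s=read_state();print(s['t'],s['tool_pos'],s['orientation'],R.from_rotvec(s['orientation']).as_matrix().round(3))
for n in('top','scene'):print(camera_model(n))
E
```

```text
0.1 [0.1434755  0.58206979 0.21769552] [-3.78800044e-01 -3.11834615e+00  2.54002795e-03] [[-0.971  0.239 -0.001]
 [ 0.239  0.971 -0.002]
 [ 0.    -0.002 -1.   ]]
{'camera_matrix': array([[483.13110933,   0.        , 315.83274531],
       [  0.        , 483.13110933, 198.59165135],
       [  0.        ,   0.        ,   1.        ]]), 'view': array([[-0.04481901, -0.99899288,  0.00211937,  0.03133883],
       [ 0.97808171, -0.04344883,  0.20363784, -0.48864243],
       [-0.20334067,  0.01119976,  0.97904399, -1.14217278],
       [ 0.        ,  0.        ,  0.        ,  1.        ]])}
{'camera_matrix': array([[367.71766983,   0.        , 316.31865561],
       [  0.        , 367.71766983, 196.10311896],
       [  0.        ,   0.        ,   1.        ]]), 'view': array([[ 0.51017863, -0.86006436,  0.00265631, -0.22385618],
       [ 0.63354758,  0.37789709,  0.67513795, -0.35323488],
       [-0.5816659 , -0.34275806,  0.73768671, -0.76397814],
       [ 0.        ,  0.        ,  0.        ,  1.        ]])}
```

View pics/top0.png

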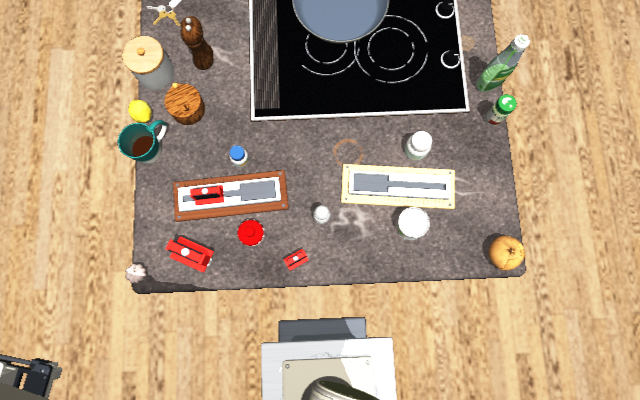

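View pics/scene0.png

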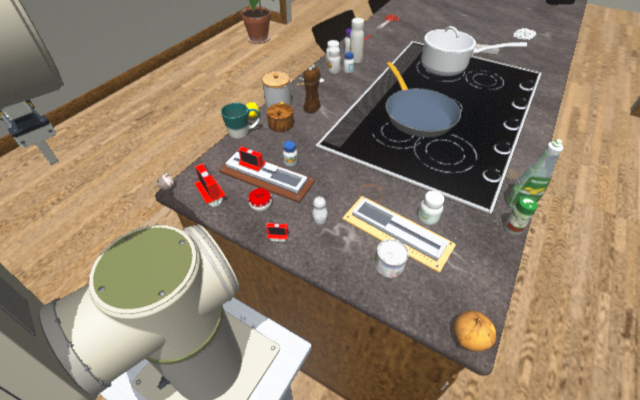

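Candidates for the stop: captive on the dark board, top view (207,193); larger loose one at (190,252); smaller loose one at (296,260). I choose the captive one. The timer at (251,232) is also red. The dark pocket is on the right (258,191) and the light pocket on the left (371,184). Next is a close crop.

```bash
python3 - <<'E'
from h import *
a=cv2.imread('pics/top0.png')
b=cv2.resize(a[165:225,165:295],None,fx=6,fy=6,interpolation=cv2.INTER_CUBIC)[:290]
c=cv2.resize(a[160:212,335:465],None,fx=6,fy=6,interpolation=cv2.INTER_CUBIC)[:300]
b=cv2.resize(a[168:222,165:295],None,fx=6,fy=6,interpolation=cv2.INTER_CUBIC)[:299]
cv2.imwrite('pics/crop.png',np.vstack([b,c])[:600])
E
```

```text
(no output)
```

View pics/crop.png

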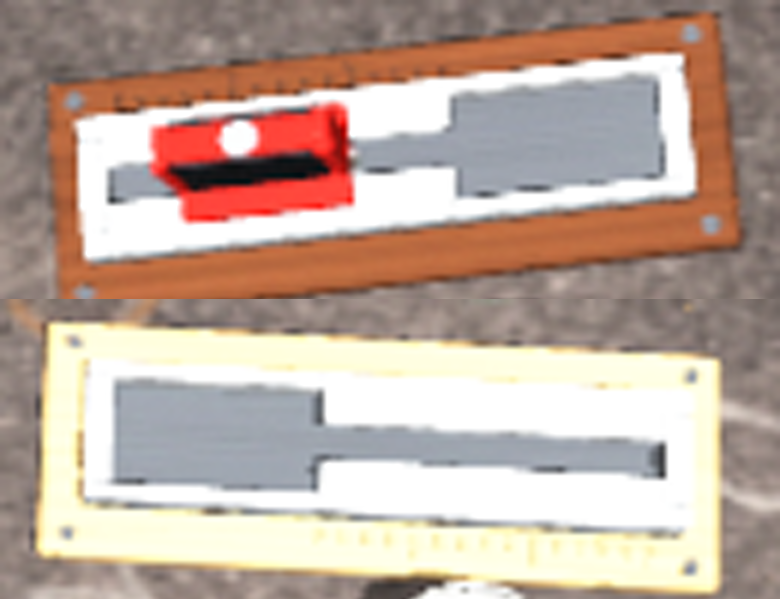

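```bash
python3 - <<'E'
from h import *
o,_=ray('top',0,0);print('cam',o.round(3))
f=lambda z,ox,oy,y0,P:np.array([px('top',ox+(u)/6-.4,oy+(v-y0)/6-.4,z) for u,v in P])
def rep(name,W,D,pk):
    # W: left-top,right-top,right-bot,left-bot
    cl=(W[0]+W[3])/2; cr=(W[1]+W[2])/2
    d=(cr-cl); L=np.linalg.norm(d); d/=L
    print(name,'L',L,'W',np.linalg.norm(W[0]-W[3]),np.linalg.norm(W[1]-W[2]),'ang',np.arctan2(d[1],d[0]),'mid',(cl+cr)/2)
    cl=(D[0]+D[3])/2; cr=(D[1]+D[2])/2; e=cr-cl
    print('  board L',np.linalg.norm(e),'ang',np.arctan2(e[1],e[0]),'mid',(cl+cr)/2)
    for p in pk: print('  pk along track from mid',(p-(W.mean(0)))@d, 'perp',np.cross(d,p-W.mean(0))[2])
    return W.mean(0),d
W=f(.03,165,168,0,[(77,120),(684,55),(694,195),(86,262)])
D=f(.012,165,168,0,[(50,85),(714,13),(740,243),(63,312)])
P=f(.03,165,168,0,[(453,97),(457,195),(658,76),(663,178)])
m,d=rep('dark',W,D,P)
S=f(.084,165,168,0,[(152,128),(345,105),(350,152),(165,160)]);print('stop top pts',[(s-m)@d for s in S])
W=f(.03,335,160,299,[(87,360),(690,390),(683,533),(84,500)])
D=f(.012,335,160,299,[(47,323),(720,358),(718,592),(38,555)])
P=f(.03,335,160,299,[(319,390),(317,490),(114,380),(114,483),(663,442),(663,477)])
rep('light',W,D,P)
for n,u,v,z in [('blue',237,150,.075),('timer',251,229,.058),('shaker',321,211,.09),('tin',413,219,.058),('wjar',421,139,.082)]:
    print(n,px('top',u,v,z).round(3))
E
```

```text
cam [0.247 0.023 1.218]
dark L 0.25510032873780675 W 0.06104880010864621 0.06057526884861198 ang -1.5039564657758382 mid [0.51560195 0.22707269 0.03      ]
  board L 0.2856468376829724 ang -1.5075005092862195 mid [0.51751817 0.22738569 0.012     ]
  pk along track from mid 0.029976032095510023 perp 0.022909954651502997
  pk along track from mid 0.028279518884682716 perp -0.01927907363698167
  pk along track from mid 0.11659450876733245 perp 0.022401762426145454
  pk along track from mid 0.11454047404203851 perp -0.02160473666936296
stop top pts [np.float64(-0.08384204738251044), np.float64(-0.006294640149945202), np.float64(-0.0057018275884328585), np.float64(-0.07944836372691892)]
light L 0.25317737981449406 W 0.060784174073915065 0.06213011643862836 ang -1.6689997634134128 mid [ 0.52208834 -0.20214694  0.03      ]
  board L 0.2890699864889935 ang -1.6697969509141277 mid [ 0.52170074 -0.20291287  0.012     ]
  pk along track from mid -0.028639881623505267 perp 0.0225639160668226
  pk along track from mid -0.02847954751223061 perp -0.020825074067897905
  pk along track from mid -0.11539915167790252 perp 0.022255029798303856
  pk along track from mid -0.11372598144183924 perp -0.022402418206481846
  pk along track from mid 0.1167074491448519 perp 0.007757764314199548
  pk along track from mid 0.11669089012161557 perp -0.007393334133494429
blue [0.615 0.199 0.075]
timer [0.42  0.17  0.058]
shaker [ 0.451 -0.001  0.09 ]
tin [ 0.427 -0.224  0.058]
wjar [ 0.621 -0.256  0.082]
```

The crop confirms it: the red stop with black cheeks sits in the dark track, fin top from crop (152,128) to (345,105), centre near board x = -42 mm. The pocket is at the right. The light track is empty, with its pocket at the left. First I turn the tool.

Call:
{"method": "carry_out", "body": {"moves": [{"yaw": 0.18, "jaw": 0.0}, {"yaw": 0.18}, {"yaw": 0.18}, {"yaw": 0.18}, {"yaw": 0.18}, {"yaw": 0.18}, {"yaw": 0.18}, {"yaw": 0.005}]}}

```text
invalid input at $.moves[0]: expected keys jaw, dx, dy, dz, yaw
```

```bash
cat >> h.py <<'E'
AX={'dark':(np.array([.5155,.2295]),-1.5055),'light':(np.array([.522,-.2045]),1.4722)}
def bp(n,x,y=0):
    o,a=AX[n];return o+x*np.array([np.cos(a),np.sin(a)])+y*np.array([-np.sin(a),np.cos(a)])
def go(t,z):
    s=read_state();M=R.from_rotvec(s['orientation']).as_matrix();a=np.arctan2(M[1,0],M[0,0])
    d=M.T@(np.array([*t,z])-s['tool_pos'])
    print('t',round(s['t'],2),'pos',np.round(s['tool_pos'],4),'d',d.round(4),'toolx ang',a.round(4),'tilt',M[:,2].round(3),'F',np.round(s['force'],1),'op',s['opening'])
    return d
E
python3 - <<'E'
from h import *
go(bp('dark',-.112),.2)
E
```

```text
t 0.1 pos [0.1435 0.5821 0.2177] d [-0.4118 -0.1465  0.0179] toolx ang 2.8998 tilt [-0.001 -0.002 -1.   ] F [-1.1  0.5 -0.4] op 0.09304068128549033
```

Call:
{"method": "carry_out", "body": {"moves": [{"jaw": 0, "dx": 0, "dy": 0, "dz": 0, "yaw": 0.18}, {"jaw": 0, "dx": 0, "dy": 0, "dz": 0, "yaw": 0.18}, {"jaw": 0, "dx": 0, "dy": 0, "dz": 0, "yaw": 0.18}, {"jaw": 0, "dx": 0, "dy": 0, "dz": 0, "yaw": 0.18}, {"jaw": 0, "dx": 0, "dy": 0, "dz": 0, "yaw": 0.18}, {"jaw": 0, "dx": 0, "dy": 0, "dz": 0, "yaw": 0.18}, {"jaw": 0, "dx": 0, "dy": 0, "dz": 0, "yaw": 0.18}, {"jaw": 0, "dx": 0, "dy": 0, "dz": 0, "yaw": 0.005}]}}

```text
t: 1.1
tool_pos: [0.1436, 0.5823, 0.2181]
orientation: [2.148, 2.292, -0.001]
force: [0.2, 0.0, 0.2]
opening: 0.0174
gripper_force: 0.0
```

```bash
python3 - <<'E'
from h import *
go(bp('dark',-.112),.2)
E
```

```text
t 1.1 pos [0.1436 0.5823 0.2181] d [-0.2641  0.3483  0.0182] toolx ang 1.6356 tilt [-0.    -0.001 -1.   ] F [0.2 0.  0.2] op 0.017378568429420607
```

Call:
{"method": "carry_out", "body": {"moves": [{"jaw": 0, "dx": -0.033, "dy": 0.0435, "dz": 0, "yaw": 0}, {"jaw": 0, "dx": -0.033, "dy": 0.0435, "dz": 0, "yaw": 0}, {"jaw": 0, "dx": -0.033, "dy": 0.0435, "dz": 0, "yaw": 0}, {"jaw": 0, "dx": -0.033, "dy": 0.0435, "dz": 0, "yaw": 0}, {"jaw": 0, "dx": -0.033, "dy": 0.0435, "dz": 0, "yaw": 0}, {"jaw": 0, "dx": -0.033, "dy": 0.0435, "dz": 0, "yaw": 0}, {"jaw": 0, "dx": -0.033, "dy": 0.0435, "dz": 0, "yaw": 0}, {"jaw": 0, "dx": -0.033, "dy": 0.0435, "dz": 0.018, "yaw": 0}]}}

```text
t: 2.1
tool_pos: [0.5101, 0.3407, 0.2022]
orientation: [2.143, 2.296, 0.005]
force: [0.0, 1.3, -0.2]
opening: 0.0003
gripper_force: 0.0
```

```bash
python3 - <<'E'
from h import *
go(bp('dark',-.112),.05)
snap('wrist','w1.png')
for n in [-.08,-.042,-.006]: print(n,proj('wrist',[*bp('dark',n),.084]).round(0))
for n in [-.115,.03,.12]: print(n,proj('wrist',[*bp('dark',n),.03]).round(0))
E
```

```text
t 2.1 pos [0.5101 0.3407 0.2022] d [ 0.0004 -0.0024  0.1522] toolx ang 1.6397 tilt [ 0.003  0.002 -1.   ] F [ 0.   1.3 -0.2] op 0.000308766875514644
-0.08 [318. 226.]
-0.042 [318. 266.]
-0.006 [318. 301.]
-0.115 [318. 172.]
0.03 [319. 302.]
0.12 [319. 369.]
```

View pics/w1.png

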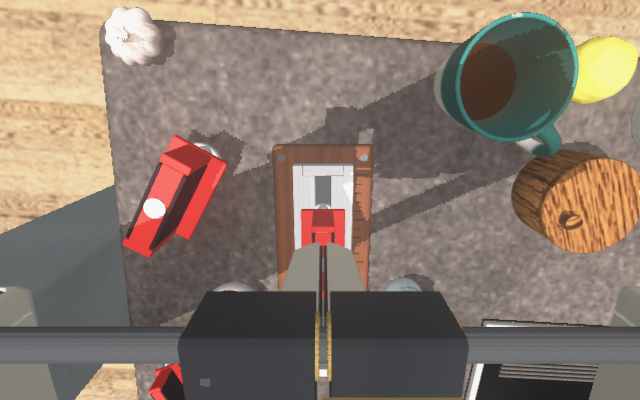

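The wrist view shows the stop's shoe at (323,209) and the fin's back end under the fingers. The slot's centre line is at column 323, in line with the fingers, so the tool is already centred behind the stop. I lower it.

Call:
{"method": "carry_out", "body": {"moves": [{"jaw": 0, "dx": 0, "dy": 0, "dz": 0.04, "yaw": 0}, {"jaw": 0, "dx": 0, "dy": 0, "dz": 0.04, "yaw": 0}, {"jaw": 0, "dx": 0, "dy": 0, "dz": 0.04, "yaw": 0}, {"jaw": 0, "dx": 0, "dy": 0, "dz": 0.03, "yaw": 0}, {"jaw": 0, "dx": -0.004, "dy": 0, "dz": 0, "yaw": 0}, {"jaw": 0, "dx": -0.004, "dy": 0, "dz": 0, "yaw": 0}, {"jaw": 0, "dx": -0.004, "dy": 0, "dz": 0, "yaw": 0}, {"jaw": 0, "dx": -0.004, "dy": 0, "dz": 0, "yaw": 0}]}}

```text
t: 3.15
tool_pos: [0.5098, 0.3255, 0.0522]
orientation: [2.148, 2.291, 0.004]
force: [0.7, -0.2, -0.6]
opening: 0.0005
gripper_force: 0.0
```

```bash
python3 - <<'E'
from h import *
p=px('wrist',323,209,.04)
go(bp('dark',.03),.05)
E
```

```text
t 3.15 pos [0.5098 0.3255 0.0522] d [-0.1262 -0.0005  0.0021] toolx ang 1.6351 tilt [ 0.002  0.001 -1.   ] F [ 0.7 -0.2 -0.6] op 0.0005121735427947265
```

Call:
{"method": "carry_out", "body": {"moves": [{"jaw": 0, "dx": -0.006, "dy": 0, "dz": 0, "yaw": 0}, {"jaw": 0, "dx": -0.008, "dy": 0, "dz": 0, "yaw": 0}, {"jaw": 0, "dx": -0.008, "dy": 0, "dz": 0, "yaw": 0}, {"jaw": 0, "dx": -0.008, "dy": 0, "dz": 0, "yaw": 0}, {"jaw": 0, "dx": -0.008, "dy": 0, "dz": 0, "yaw": 0}, {"jaw": 0, "dx": -0.008, "dy": 0, "dz": 0, "yaw": 0}, {"jaw": 0, "dx": -0.008, "dy": 0, "dz": 0, "yaw": 0}, {"jaw": 0, "dx": -0.008, "dy": 0, "dz": 0, "yaw": 0}]}}

```text
t: 4.15
tool_pos: [0.5128, 0.263, 0.0506]
orientation: [-2.149, -2.291, 0.0]
force: [0.2, 0.9, 0.4]
opening: 0.0007
gripper_force: 0.5
```

Call:
{"method": "carry_out", "body": {"moves": [{"jaw": 0, "dx": -0.008, "dy": 0, "dz": 0, "yaw": 0}, {"jaw": 0, "dx": -0.008, "dy": 0, "dz": 0, "yaw": 0}, {"jaw": 0, "dx": -0.008, "dy": 0, "dz": 0, "yaw": 0}, {"jaw": 0, "dx": -0.008, "dy": 0, "dz": 0, "yaw": 0}, {"jaw": 0, "dx": -0.008, "dy": 0, "dz": 0, "yaw": 0}, {"jaw": 0, "dx": -0.008, "dy": 0, "dz": 0, "yaw": 0}, {"jaw": 0, "dx": -0.008, "dy": 0, "dz": 0, "yaw": 0}, {"jaw": 0, "dx": 0, "dy": 0, "dz": 0, "yaw": 0}]}}

```text
t: 5.15
tool_pos: [0.5164, 0.2069, 0.0506]
orientation: [2.15, 2.29, -0.001]
force: [-0.5, 0.0, 0.2]
opening: 0.0005
gripper_force: 0.0
```

```bash
python3 - <<'E'
from h import *
go(bp('dark',.034),.05)
E
```

```text
t 5.15 pos [0.5164 0.2069 0.0506] d [-0.0114  0.0006  0.0006] toolx ang 1.634 tilt [-0. -0. -1.] F [-0.5  0.   0.2] op 0.0005475467049063603
```

Call:
{"method": "carry_out", "body": {"moves": [{"jaw": 0, "dx": -0.004, "dy": 0, "dz": 0, "yaw": 0}, {"jaw": 0, "dx": -0.004, "dy": 0, "dz": 0, "yaw": 0}, {"jaw": 0, "dx": -0.003, "dy": 0, "dz": 0, "yaw": 0}, {"jaw": 0, "dx": 0, "dy": 0, "dz": 0, "yaw": 0}, {"jaw": 0, "dx": 0.01, "dy": 0, "dz": 0, "yaw": 0}, {"jaw": 0, "dx": 0, "dy": 0, "dz": -0.05, "yaw": 0}, {"jaw": 0, "dx": 0, "dy": 0, "dz": -0.05, "yaw": 0}, {"jaw": 0.02, "dx": 0.02, "dy": 0, "dz": -0.03, "yaw": 0}]}}

```text
t: 6.15
tool_pos: [0.5163, 0.227, 0.1839]
orientation: [2.149, 2.289, 0.005]
force: [0.2, -0.0, 0.4]
opening: 0.0067
gripper_force: 0.0
```

```bash
python3 - <<'E'
from h import *
go(bp('dark',.075),.2)
a=snap('top','top2.png')[160:230,225:300,::-1]
w=snap('wrist','w2.png')[:,:,::-1]
cv2.imwrite('pics/v2.png',np.hstack([cv2.resize(a,None,fx=5,fy=5,interpolation=cv2.INTER_CUBIC),w[50:400,110:530]]))
E
```

```text
t 6.15 pos [0.5163 0.227  0.1839] d [-0.0725 -0.0004 -0.0162] toolx ang 1.6337 tilt [ 0.003  0.001 -1.   ] F [ 0.2 -0.   0.4] op 0.0066657766537227955
```

View pics/v2.png

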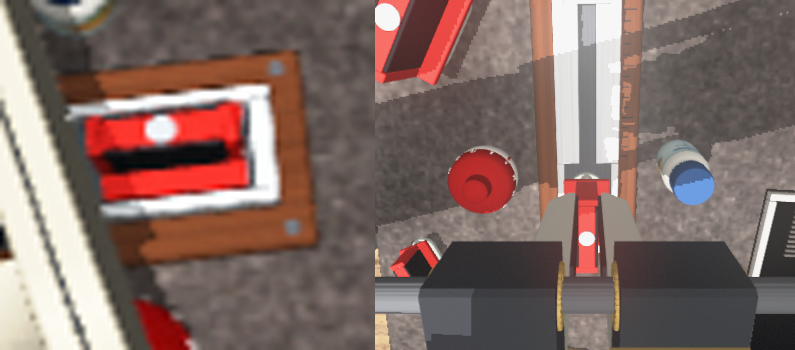

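```bash
python3 - <<'E'
from h import *
def rel(p):
    o,a=AX['dark'];e=p[:2]-o;return (e@[np.cos(a),np.sin(a)]*1000).round(1),(e@[-np.sin(a),np.cos(a)]*1000).round(1)
print('top dot',rel(px('top',225+160/5,160+128/5,.084)),'top shoe front',rel(px('top',225+247/5,160+185/5,.04)))
print('wrist dot',rel(px('wrist',322,288,.084)),'shoe back',rel(px('wrist',322,230,.04)))
go(bp('dark',.077),.2)
E
```

```text
top dot (np.float64(79.6), np.float64(0.1)) top shoe front (np.float64(115.9), np.float64(-22.8))
wrist dot (np.float64(77.8), np.float64(1.5)) shoe back (np.float64(41.8), np.float64(1.7))
t 6.25 pos [0.5174 0.2294 0.1856] d [-0.0767 -0.0018 -0.0146] toolx ang 1.6363 tilt [ 0.007  0.003 -1.   ] F [-0.3 -0.7 -0.7] op 0.01384193563393161
```

The stop is in the pocket at x ≈ 78–79 mm: top view dot at crop (160,128), wrist view dot at (587,238). Next I grip it across the fin.

Call:
{"method": "carry_out", "body": {"moves": [{"jaw": 0.06, "dx": -0.026, "dy": 0, "dz": 0, "yaw": 0}, {"jaw": 0.06, "dx": -0.026, "dy": 0, "dz": 0, "yaw": 0}, {"jaw": 0.06, "dx": -0.026, "dy": 0, "dz": 0, "yaw": 0}, {"jaw": 0.06, "dx": 0, "dy": 0, "dz": 0.04, "yaw": 0}, {"jaw": 0.06, "dx": 0, "dy": 0, "dz": 0.04, "yaw": 0}, {"jaw": 0.06, "dx": 0, "dy": 0, "dz": 0.04, "yaw": 0}, {"jaw": 0.06, "dx": 0, "dy": 0, "dz": 0.016, "yaw": 0}, {"jaw": 0.06, "dx": 0, "dy": 0, "dz": 0, "yaw": 0}]}}

```text
t: 7.25
tool_pos: [0.5188, 0.1486, 0.0431]
orientation: [-2.148, -2.29, 0.004]
force: [-0.3, 0.8, 0.1]
opening: 0.0603
gripper_force: 0.0
```

Call:
{"method": "carry_out", "body": {"moves": [{"jaw": 0.015, "dx": 0, "dy": 0, "dz": 0, "yaw": 0}, {"jaw": 0.015, "dx": 0, "dy": 0, "dz": 0, "yaw": 0}, {"jaw": 0.015, "dx": 0, "dy": 0, "dz": 0, "yaw": 0}, {"jaw": 0.01, "dx": 0, "dy": 0, "dz": 0, "yaw": 0}, {"jaw": 0.01, "dx": 0, "dy": 0, "dz": 0, "yaw": 0}, {"jaw": 0.01, "dx": 0, "dy": 0, "dz": 0, "yaw": 0}], "grip_force": 25}}

```text
t: 8.0
tool_pos: [0.5205, 0.1488, 0.045]
orientation: [2.149, 2.291, 0.001]
force: [0.5, -0.6, 3.7]
opening: 0.0199
gripper_force: 25.0
```

```bash
python3 - <<'E'
from h import *
go(bp('dark',.077),.15)
E
```

```text
t 8.0 pos [0.5205 0.1488 0.045 ] d [ 0.0039  0.0003 -0.105 ] toolx ang 1.6347 tilt [ 0.001  0.    -1.   ] F [ 0.5 -0.6  3.7] op 0.019904639452661195
```

Call:
{"method": "carry_out", "body": {"moves": [{"jaw": 0.01, "dx": 0, "dy": 0, "dz": -0.006, "yaw": 0}, {"jaw": 0.01, "dx": 0, "dy": 0, "dz": -0.01, "yaw": 0}, {"jaw": 0.01, "dx": 0, "dy": 0, "dz": -0.015, "yaw": 0}, {"jaw": 0.01, "dx": 0, "dy": 0, "dz": -0.02, "yaw": 0}, {"jaw": 0.01, "dx": 0, "dy": 0, "dz": -0.025, "yaw": 0}, {"jaw": 0.01, "dx": 0, "dy": 0, "dz": -0.025, "yaw": 0}, {"jaw": 0.01, "dx": 0, "dy": 0, "dz": -0.015, "yaw": 0}, {"jaw": 0.01, "dx": 0, "dy": 0, "dz": 0, "yaw": 0}]}}

```text
t: 9.0
tool_pos: [0.5212, 0.1489, 0.1624]
orientation: [2.148, 2.29, 0.004]
force: [0.1, 0.3, -2.3]
opening: 0.0199
gripper_force: 25.0
```

```bash
python3 - <<'E'
from h import *
go(bp('light',.11),.16)
E
```

```text
t 9.0 pos [0.5212 0.1489 0.1624] d [-0.2442 -0.004   0.0023] toolx ang 1.6348 tilt [ 0.003  0.001 -1.   ] F [ 0.1  0.3 -2.3] op 0.019860144780684336
```

Call:
{"method": "carry_out", "body": {"moves": [{"jaw": 0.01, "dx": -0.025, "dy": 0, "dz": 0, "yaw": 0}, {"jaw": 0.01, "dx": -0.05, "dy": 0, "dz": 0, "yaw": 0}, {"jaw": 0.01, "dx": -0.055, "dy": 0, "dz": 0, "yaw": 0}, {"jaw": 0.01, "dx": -0.055, "dy": 0, "dz": 0, "yaw": 0}, {"jaw": 0.01, "dx": -0.055, "dy": 0, "dz": 0, "yaw": 0}, {"jaw": 0.01, "dx": -0.05, "dy": 0, "dz": 0, "yaw": 0}, {"jaw": 0.01, "dx": -0.04, "dy": 0, "dz": 0, "yaw": 0.08}, {"jaw": 0.01, "dx": -0.025, "dy": 0, "dz": 0, "yaw": 0.083}]}}

```text
t: 10.0
tool_pos: [0.5399, -0.2074, 0.159]
orientation: [-2.332, -2.102, 0.002]
force: [0.1, -0.4, -0.9]
opening: 0.0202
gripper_force: 25.0
```

Call:
{"method": "carry_out", "body": {"moves": [{"jaw": 0.01, "dx": 0, "dy": 0, "dz": 0, "yaw": 0}, {"jaw": 0.01, "dx": 0, "dy": 0, "dz": 0, "yaw": 0}]}}

```text
t: 10.25
tool_pos: [0.5403, -0.2047, 0.1596]
orientation: [-2.326, -2.109, 0.0]
force: [0.5, -0.6, -3.1]
opening: 0.0201
gripper_force: 25.0
```

```bash
python3 - <<'E'
from h import *
s=read_state();M=R.from_rotvec(s['orientation']).as_matrix()
w=snap('wrist','w3.png')
go(bp('light',.075),.16)
for n in [.03,.12]: print(n,[proj('wrist',[*bp('light',n,y),.03]).round(0) for y in(-.03,-.023,.023,.03)])
E
```

```text
t 10.3 pos [ 0.5406 -0.2045  0.1599] d [ 0.0732 -0.0184 -0.0001] toolx ang 1.4735 tilt [-0.001  0.001 -1.   ] F [-0.7  0.1 -1.4] op 0.01974330814136117
0.03 [array([337., 160.]), array([329., 160.]), array([275., 160.]), array([267., 160.])]
0.12 [array([339.,  45.]), array([330.,  45.]), array([270.,  45.]), array([261.,  45.])]
```

View pics/w3.png

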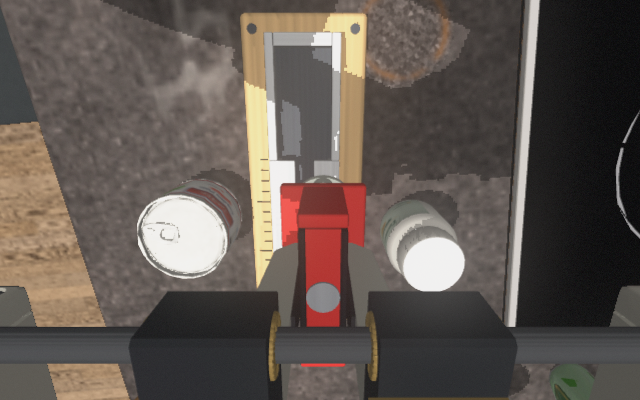

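```bash
python3 - <<'E'
from h import *
s=[read_state() for _ in range(3)];print([np.round(a['tool_pos'],4) for a in s])
p=s[0]['tool_pos'];print(proj('wrist',p+[0,0,.04]),proj('wrist',p))
o,a=AX['light']
def rel(q):
    e=q[:2]-o;return [(e@[np.cos(a),np.sin(a)]*1000).round(1),(e@[-np.sin(a),np.cos(a)]*1000).round(1)]
for n,u,v,z in [('farL',265,45,.03),('farR',341,45,.03),('lipL',271,160,.03),('lipR',341,160,.03),('slotL',295,160,.03),('slotR',314,160,.03),('dot',323,298,.2),('shoeback L',281,184,.155),('R',365,184,.155),('finback',323,220,.2)]:print(n,rel(px('wrist',u,v,z)))
print('tcp',rel(p))
E
```

```text
[array([ 0.5406, -0.2045,  0.1599]), array([ 0.5406, -0.2045,  0.1599]), array([ 0.5406, -0.2045,  0.1599])]
[323.93471734 303.53084983] [323.79921435 259.32116255]
farL [np.float64(119.7), np.float64(27.2)]
farR [np.float64(119.8), np.float64(-31.6)]
lipL [np.float64(29.9), np.float64(26.3)]
lipR [np.float64(30.0), np.float64(-33.2)]
slotL [np.float64(29.9), np.float64(5.9)]
slotR [np.float64(30.0), np.float64(-10.2)]
dot [np.float64(4.5), np.float64(-18.1)]
shoeback L [np.float64(40.9), np.float64(3.0)]
R [np.float64(41.0), np.float64(-38.9)]
finback [np.float64(38.3), np.float64(-18.0)]
tcp [np.float64(1.9), np.float64(-18.5)]
```

The wrist view shows the light pocket's end stop edge at row 45, the lip ends at row 160 and the slot centre at column 304. The held stop is upright with its dot at (323,298). I need to shift +71 mm along the track and 15.5 mm sideways, then lower.

Call:
{"method": "carry_out", "body": {"moves": [{"jaw": 0.01, "dx": 0.02, "dy": -0.0055, "dz": 0, "yaw": 0}, {"jaw": 0.01, "dx": 0.026, "dy": -0.005, "dz": 0, "yaw": 0}, {"jaw": 0.01, "dx": 0.025, "dy": -0.005, "dz": 0, "yaw": 0}, {"jaw": 0.01, "dx": 0, "dy": 0, "dz": 0.02, "yaw": 0}, {"jaw": 0.01, "dx": 0, "dy": 0, "dz": 0.03, "yaw": 0}, {"jaw": 0.01, "dx": 0, "dy": 0, "dz": 0.025, "yaw": 0}, {"jaw": 0.01, "dx": 0, "dy": 0, "dz": 0.007, "yaw": 0}, {"jaw": 0.01, "dx": 0, "dy": 0, "dz": 0, "yaw": 0}]}}

```text
t: 11.3
tool_pos: [0.532, -0.133, 0.0781]
orientation: [-2.327, -2.109, 0.001]
force: [0.5, -0.6, -1.2]
opening: 0.0199
gripper_force: 25.0
```

```bash
sed -i "s/np.array(\[.522,-.2045\])/np.array([.5245,-.2047])/" h.py; python3 - <<'E'
from h import *
go(bp('light',.073),.045)
a=snap('top','top4.png')[150:220,335:410,::-1];b=snap('scene','sc4.png')[180:280,330:470,::-1]
cv2.imwrite('pics/v4.png',np.hstack([cv2.resize(a,(375,350),interpolation=cv2.INTER_CUBIC),cv2.resize(b,(420,300),interpolation=cv2.INTER_CUBIC)[0:300].copy() if 0 else cv2.resize(b,(420,350),interpolation=cv2.INTER_CUBIC)]))
E
```

```text
t 11.3 pos [ 0.532  -0.133   0.0781] d [ 0.0009 -0.0003  0.0331] toolx ang 1.4722 tilt [-0.001  0.    -1.   ] F [ 0.5 -0.6 -1.2] op 0.01990573920116048
```

View pics/v4.png

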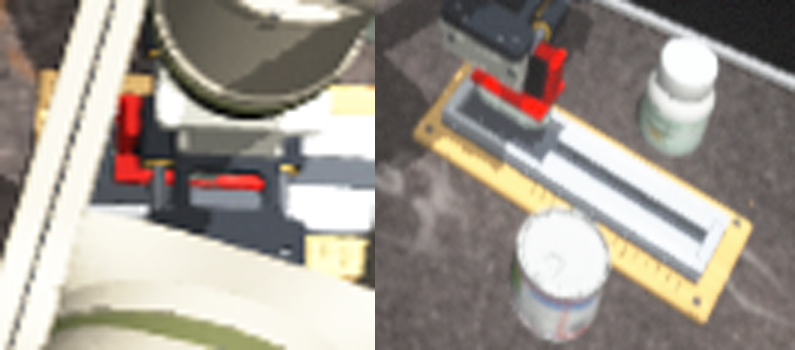

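The stop hangs above the light pocket: scene crop shows the shoe around (515,95) inside the pocket's outline. I lower it gently.

Call:
{"method": "carry_out", "body": {"moves": [{"jaw": 0.01, "dx": 0, "dy": 0, "dz": 0.01, "yaw": 0}, {"jaw": 0.01, "dx": 0, "dy": 0, "dz": 0.008, "yaw": 0}, {"jaw": 0.01, "dx": 0, "dy": 0, "dz": 0.006, "yaw": 0}, {"jaw": 0.01, "dx": 0, "dy": 0, "dz": 0.003, "yaw": 0}, {"jaw": 0.01, "dx": 0, "dy": 0, "dz": 0.002, "yaw": 0}, {"jaw": 0.01, "dx": 0, "dy": 0, "dz": 0, "yaw": 0}]}}

```text
t: 12.15
tool_pos: [0.5325, -0.1334, 0.0496]
orientation: [-2.329, -2.109, 0.0]
force: [0.8, -0.1, -1.8]
opening: 0.0196
gripper_force: 25.0
```

```bash
python3 - <<'E'
from h import *
go(bp('light',.073),.045)
E
```

```text
t 12.15 pos [ 0.5325 -0.1334  0.0496] d [ 0.0013 -0.0009  0.0046] toolx ang 1.4718 tilt [-0.  0. -1.] F [ 0.8 -0.1 -1.8] op 0.01963847811975334
```

Call:
{"method": "carry_out", "body": {"moves": [{"jaw": 0.01, "dx": 0, "dy": 0, "dz": 0.0015, "yaw": 0}, {"jaw": 0.01, "dx": 0, "dy": 0, "dz": 0.0015, "yaw": 0}, {"jaw": 0.01, "dx": 0, "dy": 0, "dz": 0.0015, "yaw": 0}, {"jaw": 0.01, "dx": 0, "dy": 0, "dz": 0, "yaw": 0}]}}

```text
t: 12.65
tool_pos: [0.5325, -0.1334, 0.0451]
orientation: [2.329, 2.109, -0.0]
force: [0.0, -0.5, -2.9]
opening: 0.02
gripper_force: 25.0
```

Call:
{"method": "carry_out", "body": {"moves": [{"jaw": 0.01, "dx": 0, "dy": 0, "dz": 0.001, "yaw": 0}, {"jaw": 0.01, "dx": 0, "dy": 0, "dz": 0.001, "yaw": 0}, {"jaw": 0.01, "dx": 0, "dy": 0, "dz": 0, "yaw": 0}]}}

```text
t: 13.02
tool_pos: [0.5332, -0.1336, 0.045]
orientation: [2.328, 2.108, 0.001]
force: [-5.4, 2.2, 13.0]
opening: 0.0202
gripper_force: 25.0
```

Contact came at the grasp height, so the foot is on the floor. I release, rise and move past the open end.

Call:
{"method": "carry_out", "body": {"moves": [{"jaw": 0.025, "dx": 0, "dy": 0, "dz": 0, "yaw": 0}, {"jaw": 0.055, "dx": 0, "dy": 0, "dz": 0, "yaw": 0}, {"jaw": 0.055, "dx": 0, "dy": 0, "dz": -0.01, "yaw": 0}, {"jaw": 0.055, "dx": 0, "dy": 0, "dz": -0.035, "yaw": 0}, {"jaw": 0.055, "dx": 0, "dy": 0, "dz": -0.05, "yaw": 0}, {"jaw": 0.055, "dx": 0, "dy": 0, "dz": -0.04, "yaw": 0}, {"jaw": 0.04, "dx": -0.03, "dy": 0, "dz": 0, "yaw": 0}, {"jaw": 0.04, "dx": -0.03, "dy": 0, "dz": 0, "yaw": 0}]}}

```text
t: 14.02
tool_pos: [0.5271, -0.1938, 0.1799]
orientation: [2.326, 2.109, 0.001]
force: [-0.5, -0.1, -0.3]
opening: 0.042
gripper_force: 0.0
```

```bash
python3 - <<'E'
from h import *
w=snap('wrist','w5.png')
go(bp('light',.133),.18)
E
```

```text
t 14.07 pos [ 0.5263 -0.1972  0.1794] d [ 0.1254 -0.0012 -0.0009] toolx ang 1.4708 tilt [ 0.001 -0.003 -1.   ] F [-2.1 -1.8 -0.5] op 0.04045717001648704
```

View pics/w5.png

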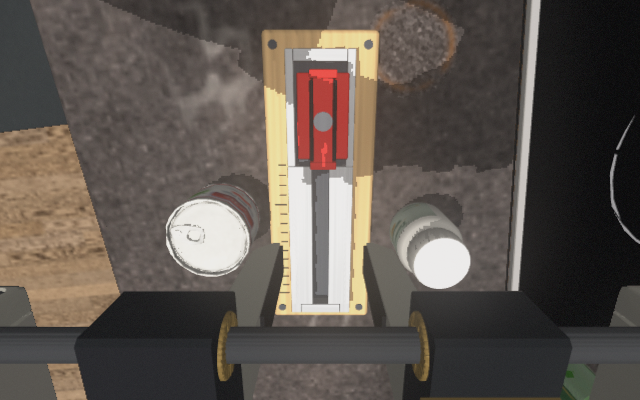

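The stop stands in the light pocket, dot at (322,121), aligned with the slot (column 321). Next I close the fingers, go beyond the open end and lower.

Call:
{"method": "carry_out", "body": {"moves": [{"jaw": 0, "dx": 0.045, "dy": 0, "dz": 0, "yaw": 0}, {"jaw": 0, "dx": 0.045, "dy": 0, "dz": 0, "yaw": 0}, {"jaw": 0, "dx": 0.042, "dy": 0, "dz": 0, "yaw": 0}, {"jaw": 0, "dx": 0, "dy": 0, "dz": 0.03, "yaw": 0}, {"jaw": 0, "dx": 0, "dy": 0, "dz": 0.04, "yaw": 0}, {"jaw": 0, "dx": 0, "dy": 0, "dz": 0.04, "yaw": 0}, {"jaw": 0, "dx": 0, "dy": 0, "dz": 0.02, "yaw": 0}, {"jaw": 0, "dx": 0, "dy": 0, "dz": 0, "yaw": 0}]}}

```text
t: 15.08
tool_pos: [0.5379, -0.0613, 0.0465]
orientation: [-2.326, -2.107, 0.004]
force: [0.7, -1.2, 0.1]
opening: 0.0002
gripper_force: 0.0
```

```bash
python3 - <<'E'
from h import *
go(bp('light',.118),.05)
E
```

```text
t 15.07 pos [ 0.5379 -0.0613  0.0465] d [-0.026   0.0008 -0.0035] toolx ang 1.4718 tilt [-0.004  0.001 -1.   ] F [ 0.7 -1.2  0.1] op 0.00016983657921696224
```

Call:
{"method": "carry_out", "body": {"moves": [{"jaw": 0, "dx": -0.012, "dy": 0, "dz": 0, "yaw": 0}, {"jaw": 0, "dx": -0.008, "dy": 0, "dz": -0.002, "yaw": 0}, {"jaw": 0, "dx": -0.006, "dy": 0, "dz": 0, "yaw": 0}, {"jaw": 0, "dx": -0.006, "dy": 0, "dz": 0, "yaw": 0}, {"jaw": 0, "dx": -0.006, "dy": 0, "dz": 0, "yaw": 0}, {"jaw": 0, "dx": -0.006, "dy": 0, "dz": 0, "yaw": 0}, {"jaw": 0, "dx": -0.006, "dy": 0, "dz": 0, "yaw": 0}, {"jaw": 0, "dx": -0.006, "dy": 0, "dz": 0, "yaw": 0}]}}

```text
t: 16.08
tool_pos: [0.5339, -0.1178, 0.05]
orientation: [-2.328, -2.109, 0.0]
force: [0.6, 1.2, 0.9]
opening: 0.0003
gripper_force: 0.5
```

Call:
{"method": "carry_out", "body": {"moves": [{"jaw": 0, "dx": -0.006, "dy": 0, "dz": 0, "yaw": 0}, {"jaw": 0, "dx": -0.006, "dy": 0, "dz": 0, "yaw": 0}, {"jaw": 0, "dx": -0.006, "dy": 0, "dz": 0, "yaw": 0}, {"jaw": 0, "dx": -0.006, "dy": 0, "dz": 0, "yaw": 0}]}}

```text
t: 16.58
tool_pos: [0.5315, -0.1417, 0.05]
orientation: [-2.328, -2.109, 0.0]
force: [0.4, 0.5, -0.2]
opening: 0.0005
gripper_force: 0.3
```

```bash
python3 - <<'E'
from h import *
go(bp('light',-.0355),.05)
E
```

```text
t 16.57 pos [ 0.5315 -0.1417  0.05  ] d [-0.0988 -0.0008  0.    ] toolx ang 1.4718 tilt [-0.  0. -1.] F [ 0.4  0.5 -0.2] op 0.0004660426401793049
```

Sliding freely at low force, so I keep pushing.

Call:
{"method": "carry_out", "body": {"moves": [{"jaw": 0, "dx": -0.008, "dy": 0, "dz": 0, "yaw": 0}, {"jaw": 0, "dx": -0.008, "dy": 0, "dz": 0, "yaw": 0}, {"jaw": 0, "dx": -0.008, "dy": 0, "dz": 0, "yaw": 0}, {"jaw": 0, "dx": -0.008, "dy": 0, "dz": 0, "yaw": 0}, {"jaw": 0, "dx": -0.008, "dy": 0, "dz": 0, "yaw": 0}, {"jaw": 0, "dx": -0.008, "dy": 0, "dz": 0, "yaw": 0}, {"jaw": 0, "dx": -0.008, "dy": 0, "dz": 0, "yaw": 0}, {"jaw": 0, "dx": -0.008, "dy": 0, "dz": 0, "yaw": 0}]}}

```text
t: 17.58
tool_pos: [0.5253, -0.2056, 0.0501]
orientation: [2.329, 2.109, -0.0]
force: [0.2, 0.1, -0.9]
opening: 0.0004
gripper_force: 0.3
```

Call:
{"method": "carry_out", "body": {"moves": [{"jaw": 0, "dx": -0.006, "dy": 0, "dz": 0, "yaw": 0}, {"jaw": 0, "dx": -0.006, "dy": 0, "dz": 0, "yaw": 0}, {"jaw": 0, "dx": -0.006, "dy": 0, "dz": 0, "yaw": 0}, {"jaw": 0, "dx": -0.005, "dy": 0, "dz": 0, "yaw": 0}, {"jaw": 0, "dx": -0.004, "dy": 0, "dz": 0, "yaw": 0}, {"jaw": 0, "dx": -0.003, "dy": 0, "dz": 0, "yaw": 0}]}}

```text
t: 18.32
tool_pos: [0.5224, -0.2351, 0.0501]
orientation: [-2.329, -2.109, -0.0]
force: [0.1, 1.0, 0.7]
opening: 0.0002
gripper_force: 0.4
```

```bash
python3 - <<'E'
from h import *
go(bp('light',-.0355),.05)
E
```

```text
t 18.32 pos [ 0.5224 -0.2351  0.0501] d [-0.0051 -0.0009  0.0001] toolx ang 1.4717 tilt [ 0.  0. -1.] F [0.1 1.  0.7] op 0.0002360610178789478
```

Call:
{"method": "carry_out", "body": {"moves": [{"jaw": 0, "dx": -0.002, "dy": 0, "dz": 0, "yaw": 0}, {"jaw": 0, "dx": -0.002, "dy": 0, "dz": 0, "yaw": 0}, {"jaw": 0, "dx": -0.001, "dy": 0, "dz": 0, "yaw": 0}]}}

```text
t: 18.7
tool_pos: [0.522, -0.2394, 0.0502]
orientation: [-2.328, -2.108, -0.001]
force: [0.7, 6.8, 3.7]
opening: 0.0006
gripper_force: 3.1
```

Force rises to 7 N at the expected place, so the stop is home. I back off, rise and look.

Call:
{"method": "carry_out", "body": {"moves": [{"jaw": 0, "dx": -0.001, "dy": 0, "dz": 0, "yaw": 0}, {"jaw": 0, "dx": 0.01, "dy": 0, "dz": 0, "yaw": 0}, {"jaw": 0, "dx": 0.02, "dy": 0, "dz": 0, "yaw": 0}, {"jaw": 0, "dx": 0.02, "dy": 0, "dz": -0.05, "yaw": 0}, {"jaw": 0, "dx": 0.05, "dy": 0, "dz": -0.05, "yaw": 0}, {"jaw": 0, "dx": 0.06, "dy": 0, "dz": -0.05, "yaw": 0}, {"jaw": 0, "dx": 0.06, "dy": 0, "dz": 0, "yaw": 0}, {"jaw": 0, "dx": 0.06, "dy": 0, "dz": 0, "yaw": 0}]}}

```text
t: 19.7
tool_pos: [0.5479, 0.0227, 0.1854]
orientation: [2.327, 2.108, 0.002]
force: [0.4, -0.1, -0.1]
opening: 0.0004
gripper_force: 0.0
```

```bash
python3 - <<'E'
from h import *
a=snap('top','top6.png')[145:235,335:465,::-1];b=snap('scene','sc6.png')[180:290,330:470,::-1]
cv2.imwrite('pics/v6.png',np.hstack([cv2.resize(a,(400,277),interpolation=cv2.INTER_CUBIC),cv2.resize(b,(352,277),interpolation=cv2.INTER_CUBIC)]))
for x in(-.115,-.043):print(x,(proj('top',[*bp('light',x),.084])-[335,145])*400/130)
E
```

```text
-0.115 [357.68826299 108.55760301]
-0.043 [265.99490368 103.72991417]
```

View pics/v6.png

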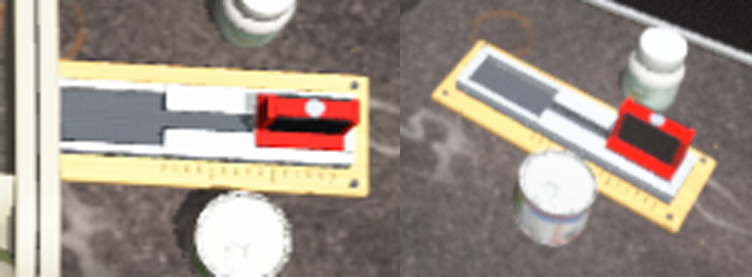

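The stop stands upright at the closed end, fin ends at crop columns 266 and 358. That matches the predicted home position (266 and 357.7), and the robot is clear.

```bash
python3 -c "from plant import *;print(close_job())"
```

```text
the job is handed in; nothing more can be done
None
```

The job is handed in: the stop stands upright and released at the closed end of the light board's track, within about a millimetre of fully home by the top camera. The jars, tin, timer and shaker were not touched, and it took about 20 s of the 64 s. The hand-in gave no verdict.

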